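# Clamp a dental cast with the star wheel

## Task

Take the plaster cast with the horseshoe arch of teeth and stand it, teeth up, on the bed of the model clamp, centred between the moving jaw and the end pad with its long side along the jaw face. Then wind the jaw in by pushing the spokes of the star wheel round with the side of the gripper, one spoke after another, until the cast is held firmly but gently: feel for the wheel stiffening, and do not crack the plaster. Move the jaw only by the wheel, leave the other things on the bench alone, and take the gripper clear.

Things in the scene. Friction and masses are not known exactly. Their poses are not given: they have to be found in the camera images.
- cast_center (a point): The plaster cast to clamp: a cream block 55 x 40 mm (its x and y), base 22 mm high with a horseshoe ridge of teeth on top, 34 mm high in all, about 120 g. This point is its middle, 17 mm over its underside; z is up. Grip it across its 55 mm length (along its x). Two other casts have other shapes; the three may have changed places.
- cast: The same cast, origin in the middle of its underside. Held firmly but gently means 10 to 45 N between jaw and cast (aim for 20 to 25 N); above 45 N the plaster cracks.
- clamp: The model clamp, fixed to the table: grey base plate 190 x 300 mm (its x, y; y from -160 to 140 mm), its flat top, the bed, 20 mm above the table. Origin at table height; z up; +y is the clamping direction, from the wheel (axis at y = -90 mm) to the end pad.
- bed (a point): Point on the bed's surface in the middle of the space for the cast (clamp y = 68 mm); axes as the clamp's. The cast stands here with its x along this x (either way round), its middle within 15 mm in x.
- end_block (a point): Top middle of the inner face of the fixed end block (70 mm wide in x, 36 mm above the bed, 24 mm thick). From it a steel end pad (46 mm wide, up to 29 mm above the bed) sticks out towards the jaw on a preset screw: the pad's face is 10 to 18 mm in front of this point (clamp y = 96 to 104 mm), not measured, so the catching point must be felt.
- guard_edge (a point): Middle of the outer upper edge of the level guard plate that covers the jaw side of the wheel; axes as the clamp's. The plate reaches 93 mm to either side in x and 64 mm in +y, is 5 mm thick, top 104 mm above the table, with side walls at its x ends. Spokes can be pushed only on the open side (y below this edge).
- jaw: Jaw, 50 mm wide in x, 20 mm thick, 29 mm above the bed, with a steel face on stiff springs. Origin at the lower middle of its clamping face, looking to +y; axes as the clamp's. Travels 8 mm in +y per radian of the wheel, without backlash, and locks itself. Starts 55 to 72 mm from the end pad; slides the cast (about 1 N) up to the pad. Not to be pushed directly.
- wheel: Star wheel, upright axis: black hub 38 mm across, five equal spokes 72 degrees apart (10 mm rods). Origin on the axis in the spokes' plane, 85 mm above the table; x points along one spoke, z up. The hub reaches 18 mm above; under it a column of 24 mm radius, else free down to the bed. Anticlockwise from above closes the jaw; 2 to 4 rad are needed.
- spoke_ball (a point): Black ball (16 mm) at the end of the spoke along the wheel's x, at radius 66 mm. Winding the free wheel takes a steady 0.33 N m (6.6 N at 50 mm radius). Once the cast is caught, each 10 N on it adds 0.08 N m (1.6 N at 50 mm), at about 160 N on the cast per radian. The wheel stays where it is left while the cast is held with less than 40 N.
- cast_row: Bystander: narrow plaster cast 55 x 24 mm with one straight row of teeth.
- cast_blank: Bystander: round plaster puck, 58 mm across, without teeth.
- amber: Bystander: amber glass bottle, 56 mm across, 110 mm high.
- white: Bystander: white plastic bottle, 54 mm across, 100 mm high.
- burs: Bystander: white block 80 x 120 x 45 mm stuck full of burs.
- mug: Bystander: white mug, 80 mm across, 95 mm high.
- tub: Bystander: white tub, 94 mm across, 103 mm high.
- spatula: Bystander: plaster spatula 160 mm long lying beside the clamp.
Not all that is in view belongs to the job. What is shaped like the cast but blue or red is not meant.

How it is judged:
On the way, in this order (a step that is already met when the one before it is completed fails the run):
1. the horseshoe cast stands on the bed between jaw and end pad, let go (z of cast_center in the frame of clamp between 0.033 and 0.042 m and x of cast_center in the frame of clamp between -0.015 and 0.015 m and y of cast_center in the frame of clamp between 0.045 and 0.09 m and angle between cast_center's own z axis and vertical below 0.1 rad and contact force between the fingers and cast below 0.1 N and linear speed of cast below 0.02 m/s and contact force between jaw and cast below 5 N), for 0.2 s.
2. the jaw has gripped the cast (contact force between jaw and cast above 10 N), for 0.2 s.
At the end, for the whole second after the job is handed in: The horseshoe cast stands level (within 0.1 rad) on the bed between jaw and end pad, its x within 0.08 rad of the clamp's x (either way round) and its middle within 15 mm sideways of the bed's middle; the jaw presses on it with 10 to 45 N; cast and wheel are at rest (z of cast_center in the frame of clamp between 0.033 and 0.042 m and x of cast_center in the frame of clamp between -0.015 and 0.015 m and y of cast_center in the frame of clamp between 0.045 and 0.09 m and angle between cast_center's own z axis and vertical below 0.1 rad and contact force between jaw and cast between 10 and 45 N and angle between the x axis of cast and the x axis of clamp, either way round below 0.08 rad and linear speed of cast below 0.01 m/s and angular speed of wheel below 0.05 rad/s); the robot touches nothing.
It fails at once if the plaster is cracked: more than 45 N between jaw and cast (contact force between jaw and cast above 45 N).
It fails at once if the jaw is pushed by the robot (more than 5 N) instead of by the wheel (contact force between any of the fingers, the arm and jaw above 5 N).
It fails at once if another thing on the bench is moved by more than 30 mm (distance of any of cast_row, cast_blank, amber, white, burs, mug, tub, spatula from where it was at the start of the episode above 0.03 m).
It also fails if it takes over 72 s, if anything falls off the work surface, if the arm or the gripper's body presses on something with over 40 N, if the wrist force passes 120 N, or if a joint passes its speed limit or range.

## Robot

A 6-joint arm with a two-finger parallel gripper is mounted at the origin on the work surface. World frame = base frame: x ahead of the robot, y to its left, z up, the work surface at z = 0. Lengths are in m, angles in rad, forces in N, time in s.
With the tool pointing down it reaches from about 0.35 to 0.8 m from the base axis. Payload 7.3 kg.
Tool frame: the origin (TCP) lies on the mounting face of the last link; the fingertips stand 173 mm ahead of it and the grasp point (between the pads) lies 155 mm ahead of it; z points along the fingers, y is the line along which they close (so a half turn about z gives the same grasp; the last joint's range is limited). The gripper opens to 85 mm and grips with 20 to 120 N. Pads are 22 mm wide; open, the fingers measure 114 mm over their backs; the gripper's body (76 mm by 85 mm) begins 54 mm behind the grasp point. The pads swing forward as they close: fully open they stand 13 mm farther back than shut.
Start: joints at [1.037, 0.342, 1.524, -0, 1.275, -0.146], TCP at [0.199, 0.486, 0.405] pointing down, gripper open.
Joint ranges: [-2.53, 2.53], [-0.77, 2.02], [0.04, 2.7], [-1, 4.14], [0.28, 2.66], [-3.11, 3.11]. Speed limits (rad/s): [2.57, 2.57, 3.14, 3.14, 3.14, 3.14].

## Interface

Orientations are given as a rotation vector (axis times angle).
In Python, from workcell import manip, vision, workorder gives the robot as it stands. The module is installed in compiled form; this text tells all that it offers.
- The arm moves only by the shell command python3 -m pendant 'ROWS' [FORCE]. ROWS is JSON, a list that holds one entry, the list of rows, each a list of 7 numbers: the closure, from -1 (fully open) to 1 (shut), so that 0 is half open, then the shift along the tool's x, y, z in m, then the turn, a rotation vector about the tool's x, y, z in rad. A call has 1 to 20 rows; each row shifts and turns the commanded pose from where the row before left it, along the tool's axes as they then stand; what a row does not reach is not made up. A row lasts 1/10 s, in which the tool goes at most 50 mm and 8.59 degrees, less where a joint would pass 70% of its speed; a pose out of reach is approached as far as the arm can. A call with a gripper value outside its range is refused whole. The fingers move at their own pace and stop on an object; FORCE is the grip in N (left out, the last holds). Time passes only in rows, so rows that do not move let the fingers close. It gives the time, the measured TCP pose, the force, the opening and the grip force at its end, in the units of the state.
- manip.get_obs(): the state, without advancing time (a new reading comes with each control period).
- vision.capture(name): name is "scene" or "top" or "wrist"; returns (picture, depth): 480x640x3 uint8, red, green, blue; 480x640 float32, m along the optical axis (not along the pixel's ray), 0 where there is no reading.
- vision.camera_params(name): a dict with "fx", "fy", "cx", "cy" (pixels), "distortion" ([k1, k2, p1, p2, k3] as OpenCV has them; the pictures are not rectified), "extrinsics" (4x4, takes a point from world to camera coordinates). Camera axes: x right, y down, z forward; pixel columns grow to the right and rows downward; lengths in m; the calibration is good to about 2 mm. A picture is of the moment at which its call begins: read the wrist's pose just before it. camera_params takes no time and is no camera call; for the wrist camera it gives the pose at the moment of the call.
- workorder.job_done(): hands the job in; it is judged then, once.
The state is a dict: "clock": time; "q": joint angles; "joint_vel": joint speeds; "tau": joint torques, N m; "eef_pos": TCP position; "tool_rot": TCP orientation; "contact_force": force on the tool from outside, world axes, zero at the start; "moment": the same for the moment, N m; "width": finger opening in m; "grasp_force": force on a finger pad.
Only numpy, scipy, OpenCV 4.12 (cv2) and the standard library are available. Lean on these libraries where they do the work, as an engineer would, in place of code of your own. Each camera call takes 0.05 s, during which the arm holds its last target. There are 200 camera calls.

## Working session

There is one attempt and no reset: what is moved stays moved. The work goes in short steps, Python scripts to look and compute and a shell command to move; the robot and the scene stay as the last step left them, time stands still between calls to the robot, and variables do not carry over. Pictures are saved under pics/ and viewed, at most 10 in all, crops included, and the job is handed in when it is done.

```bash
mkdir -p pics
cat > h.py <<'E'
import numpy as np, cv2
from workcell import manip, vision, workorder
from scipy.spatial.transform import Rotation as R
def snap(n,f):
    p=vision.camera_params(n); im,d=vision.capture(n); cv2.imwrite('pics/'+f+'.png',im[...,::-1]); np.savez('pics/'+f+'.npz',im=im,d=d,E=p['extrinsics'],K=[p['fx'],p['fy'],p['cx'],p['cy']],D=p['distortion']); return im,d
def load(f):
    z=np.load('pics/'+f+'.npz'); return z
def cloud(z):
    # world xyz per pixel from depth
    h,w=z['d'].shape; fx,fy,cx,cy=z['K']; K=np.array([[fx,0,cx],[0,fy,cy],[0,0,1]])
    u,v=np.meshgrid(np.arange(w),np.arange(h)); 
    n=cv2.undistortPoints(np.stack([u,v],-1).reshape(-1,1,2).astype(np.float64),K,z['D']).reshape(h,w,2)
    P=np.concatenate([n*z['d'][...,None],z['d'][...,None]],-1); T=np.linalg.inv(z['E'])
    return P@T[:3,:3].T+T[:3,3]
def onplane(z,uv,h):
    fx,fy,cx,cy=z['K']; K=np.array([[fx,0,cx],[0,fy,cy],[0,0,1]])
    n=cv2.undistortPoints(np.array(uv,float).reshape(-1,1,2),K,z['D']).reshape(-1,2)
    T=np.linalg.inv(z['E']); r=np.c_[n,np.ones(len(n))]@T[:3,:3].T; o=T[:3,3]
    return o+r*((h-o[2])/r[:,2])[:,None]
def st():
    o=manip.get_obs(); print('t',round(o['clock'],2),'p',np.round(o['eef_pos'],4),'R',np.round(o['tool_rot'],3),'F',np.round(o['contact_force'],1),'M',np.round(o['moment'],2),'w',np.round(o['width'],4),'g',np.round(o['grasp_force'],1)); return o
E
python3 - <<'E'
from h import *
o=st(); print(np.round(R.from_rotvec(o['tool_rot']).as_matrix(),3))
for n in('top','scene'):
    im,d=snap(n,n+'0'); print(n,np.round(np.linalg.inv(vision.camera_params(n)['extrinsics'])[:3],3),(d>0).mean())
E
```

```text
t 0.0 p [0.1984 0.4859 0.404 ] R [-6.050e-01 -3.082e+00  2.000e-03] F [ 0.4  0.8 -0.4] M [ 0.03 -0.03 -0.03] w 0.085 g 0.0
[[-0.926  0.378 -0.001]
 [ 0.378  0.926 -0.001]
 [ 0.    -0.002 -1.   ]]
top [[-0.029 -0.992  0.126  0.322]
 [-0.999  0.032  0.018  0.111]
 [-0.022 -0.125 -0.992  1.734]] 0.9959537760416667
scene [[-0.682  0.452 -0.575  1.161]
 [ 0.731  0.397 -0.555  0.754]
 [-0.022 -0.799 -0.601  0.759]] 0.99556640625
```

View pics/top0.png

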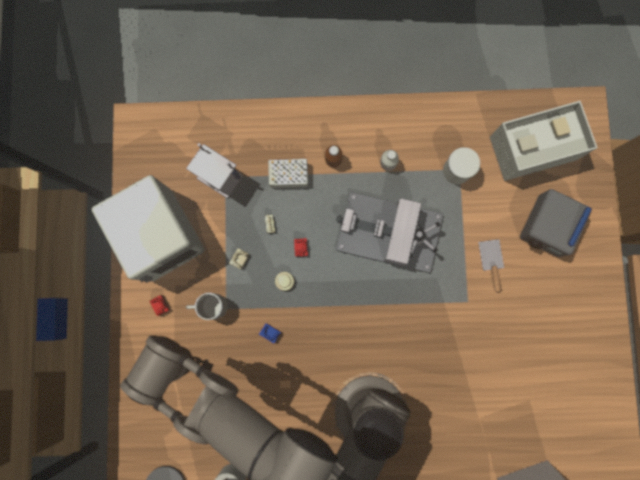

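View pics/scene0.png

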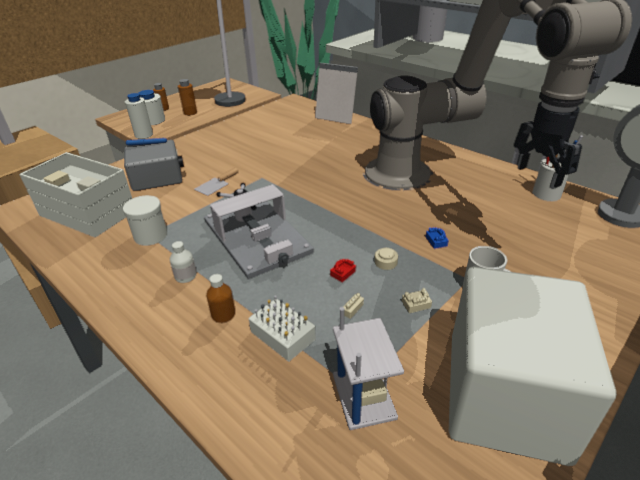

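The top view shows the horseshoe cast near (240,259), the row cast at (270,224) and the puck at (285,281). The clamp is at about (390,232), with the end block at (348,218), the jaw at (380,228), the guard at (404,232) and the wheel at (425,235). The scene view agrees, with the cast at (417,300).

Run:
```python
from h import *
z=load('top0'); C=cloud(z); im=z['im'].astype(int); print(z['K'])
def rect(m,name):
    m=cv2.morphologyEx(m.astype(np.uint8),cv2.MORPH_OPEN,np.ones((2,2)))
    n,l,s,c=cv2.connectedComponentsWithStats(m)
    for i in range(1,n):
        if s[i,4]>25:
            P=C[l==i]; r=cv2.minAreaRect((P[:,:2]*1000).astype(np.float32)); print(name,np.round(c[i]),s[i,4],'rect',np.round(r[0],1),np.round(r[1],1),round(r[2],1),'zmed',np.round(np.median(P[:,2]),4))
u,v=np.meshgrid(np.arange(640),np.arange(480))
roi=(u>330)&(u<450)&(v>185)&(v<280)
Z=C[...,2]
rect(roi&(Z>.095)&(Z<.112),'guard')
rect(roi&(Z>.04)&(Z<.06),'blocks')
rect(roi&(Z>.012)&(Z<.028),'base')
rect(roi&(Z>.070)&(Z<.095),'spokes')
roi=(u>228)&(u<300)&(v>200)&(v<300)
rect(roi&(Z>.012)&(Z<.05),'casts')
```

```text
[553.9084586  553.9084586  317.9176937  234.58116504]
guard [405. 232.] 1417 rect [456. -64.] [127.4 420.9] 54.3 zmed 0.1038
blocks [349. 221.] 173 rect [573.6  44.2] [34.4 65.7] 73.8 zmed 0.0542
blocks [379. 229.] 92 rect [550.8 -47.7] [21.5 48.4] 76.6 zmed 0.045
base [368. 228.] 2352 rect [479.4   9.4] [153.9 356. ] 74.8 zmed 0.0205
base [429. 219.] 328 rect [478.7 -56.3] [ 69.3 452. ] 34.4 zmed 0.021
base [433. 237.] 173 rect [438.6 -64.3] [ 51.1 416.8] 26.6 zmed 0.0196
base [422. 259.] 534 rect [379.1 -65.9] [ 93.1 358.8] 32.3 zmed 0.0202
spokes [433. 227.] 45 rect [446.1 -61.7] [ 15.2 424. ] 33.6 zmed 0.0886
spokes [414. 248.] 67 rect [ 484.8 -146.9] [27.3 66.2] 54.0 zmed 0.0813
spokes [431. 247.] 50 rect [421.1 -50.5] [ 48.7 374.6] 24.1 zmed 0.0893
casts [270. 224.] 132 rect [456.7 217.4] [340.7  39.4] 31.9 zmed 0.0229
casts [298. 248.] 100 rect [419.3 171. ] [225.7  33.7] 23.5 zmed 0.0243
casts [239. 259.] 232 rect [393.9 263.1] [334.9  55. ] 58.7 zmed 0.025
casts [285. 282.] 276 rect [395.6 249.7] [52.3 54.8] 87.5 zmed 0.0294
```

Run:
```python
from h import *
z=load('top0'); C=cloud(z); ok=z['d']>0
u,v=np.meshgrid(np.arange(640),np.arange(480)); Z=C[...,2]
def rr(n,m):
    P=C[m&ok]; r=cv2.minAreaRect((P[:,:2]*1000).astype(np.float32)); print(n,np.round(P.mean(0),4),np.round(r[0]),np.round(r[1]),round(r[2],1))
rr('cast',(abs(u-239)<15)&(abs(v-259)<15)&(Z>.012)&(Z<.05))
rr('guard',(abs(u-405)<22)&(abs(v-232)<36)&(Z>.099)&(Z<.109))
rr('row',(abs(u-270)<10)&(abs(v-224)<14)&(Z>.012)&(Z<.05))
rr('blank',(abs(u-285)<14)&(abs(v-282)<13)&(Z>.012)&(Z<.05))
p=vision.camera_params('wrist'); o=manip.get_obs(); T=np.linalg.inv(p['extrinsics'])
Rt=R.from_rotvec(o['tool_rot']).as_matrix(); print('cam in tool',np.round(Rt.T@(T[:3,3]-o['eef_pos']),4),np.round(Rt.T@T[:3,:3],3).tolist(),p['fx'],p['distortion'])
```

```text
cast [0.4732 0.3904 0.0262] [473. 390.] [82. 57.] 63.4
guard [ 0.5319 -0.1146  0.104 ] [ 529. -128.] [ 99. 187.] 74.9
row [0.5797 0.2939 0.0256] [580. 298.] [56. 31.] 6.0
blank [0.3992 0.2515 0.0299] [396. 247.] [65. 63.] 1.3
cam in tool [0.0702 0.0007 0.0313] [[0.001, -0.961, -0.277], [1.0, 0.001, 0.0], [-0.0, -0.277, 0.961]] 395.4348574383063 [-0.0699251  0.         0.         0.         0.       ]
```

```bash
python3 -m pendant '[[[-1,-0.04,0.002,0.005,0,0,0],[-1,-0.04,0.002,0.005,0,0,0],[-1,-0.04,0.002,0.005,0,0,0],[-1,-0.04,0.002,0.005,0,0,0],[-1,-0.04,0.002,0.005,0,0,0],[-1,-0.04,0.002,0.005,0,0,0],[-1,-0.05,0.003,0,0,0,0],[-1,0,0,0,0,0,0]]]'
python3 - <<'E'
from h import *
z=load('top0'); C=cloud(z); print('box',np.round(C[225,[120,150,175,185,195]],3).tolist())
st(); snap('wrist','w1')
E
```

```text
clock: 0.9
eef_pos: [0.4773, 0.3876, 0.3734]
tool_rot: [0.613, 3.08, -0.002]
contact_force: [0.8, -0.1, 0.5]
width: 0.0855
grasp_force: 0.0
box [[0.561, 0.692, 0.209], [0.559, 0.61, 0.201], [0.557, 0.54, 0.201], [0.569, 0.534, 0.114], [0.586, 0.533, -0.005]]
t 0.9 p [0.4773 0.3876 0.3734] R [ 6.13e-01  3.08e+00 -2.00e-03] F [ 0.8 -0.1  0.5] M [-0.01  0.03  0.05] w 0.0855 g 0.0
```

View pics/w1.png

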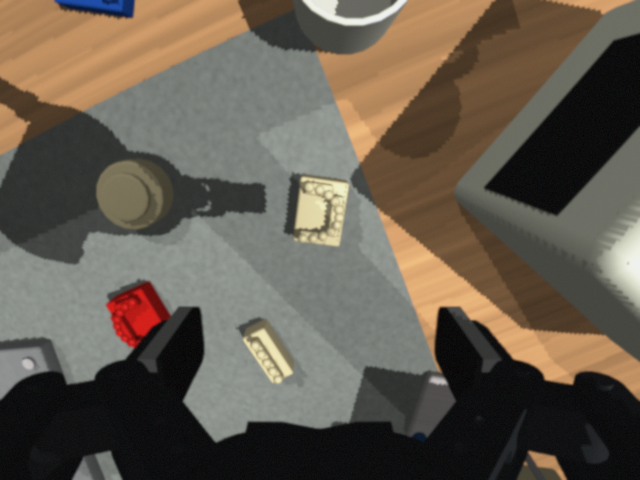

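The horseshoe cast is at about (322,210), with its long side nearly upright in the image, so the tool needs about 90° of turn.

```bash
cat >> h.py <<'E'
def castpose(f,box):
    z=load(f); C=cloud(z); u0,u1,v0,v1=box; im=z['im'].astype(int)
    m=np.zeros(z['d'].shape,bool); m[v0:v1,u0:u1]=True
    m&=(C[...,2]>.012)&(C[...,2]<.05)&(z['d']>0)
    m&=(im[...,0]-im[...,2]>15)
    P=C[m]; r=cv2.minAreaRect((P[:,:2]*1000).astype(np.float32)); print('cloud',m.sum(),np.round(r[0],1),np.round(r[1],1),round(r[2],1),'top',np.percentile(P[:,2],[5,50,99]).round(4))
    c=np.argwhere(m)[:,::-1]; print('px',c.min(0),c.max(0))
    o=manip.get_obs(); Rt=R.from_rotvec(o['tool_rot']).as_matrix()
    w=cv2.boxPoints(r)/1000; e=[w[1]-w[0],w[2]-w[1]]; l=max(e,key=np.linalg.norm); l=l/np.linalg.norm(l)
    t=Rt.T@np.r_[l,0]; d=Rt.T@(np.r_[np.array(r[0])/1000,0.02]-o['eef_pos'])
    print('long axis in tool',t.round(3),'turn about z to bring y to it',np.degrees(np.arctan2(-t[0],t[1])).round(1),'shift in tool',d.round(4),'world long deg',np.degrees(np.arctan2(l[1],l[0])).round(1))
E
python3 - <<'E'
from h import *
castpose('w1',(285,355,168,255))
print(manip.get_obs()['q'])
E
```

```text
cloud 3154 [475.3 389.8] [40.  55.1] 59.8 top [0.0202 0.0222 0.0344]
px [293 176] [348 246]
long axis in tool [-0.991 -0.135 -0.   ] turn about z to bring y to it 97.8 shift in tool [-1.000e-04  1.500e-03  3.535e-01] world long deg -30.2
[ 5.61182593e-01  5.29652580e-01  1.31143221e+00 -2.42738220e-04
  1.30179944e+00 -6.17665640e-01]
```

```bash
python3 -m pendant '[[[-1,0,0.0015,0.012,0,0,0.1422],[-1,0,0,0.012,0,0,0.1422],[-1,0,0,0.012,0,0,0.1422],[-1,0,0,0.012,0,0,0.1422],[-1,0,0,0.012,0,0,0.1422],[-1,0,0,0.012,0,0,0.1422],[-1,0,0,0.012,0,0,0.1422],[-1,0,0,0.012,0,0,0.1422],[-1,0,0,0.012,0,0,0.1422],[-1,0,0,0.012,0,0,0.1422],[-1,0,0,0,0,0,0.1422],[-1,0,0,0,0,0,0.1422],[-1,0,0,0,0,0,0],[-1,0,0,0,0,0,0]]]'
python3 - <<'E'
from h import *
st(); im,d=snap('wrist','w2'); castpose('w2',(150,500,100,420)); print(manip.get_obs()['q'][5])
E
```

```text
clock: 2.35
eef_pos: [0.4723, 0.3921, 0.2548]
tool_rot: [-2.717, -1.577, 0.0]
contact_force: [-0.2, -0.4, -0.4]
width: 0.0853
grasp_force: 0.0
t 2.35 p [0.4723 0.3921 0.2548] R [-2.717 -1.577  0.   ] F [-0.2 -0.4 -0.4] M [-0.03  0.02 -0.01] w 0.0853 g 0.0
cloud 7224 [475.7 390.1] [40.3 54.7] 59.4 top [0.0195 0.0221 0.0341]
px [276 225] [377 300]
long axis in tool [-0.015  1.    -0.   ] turn about z to bring y to it 0.9 shift in tool [-2.000e-04  3.800e-03  2.348e-01] world long deg -30.6
1.0869499090946642
```

```bash
python3 -m pendant '[[[-1,0,0.0038,0.014,0,0,0.012],[-1,0,0,0.02,0,0,0],[-1,0,0,0.02,0,0,0],[-1,0,0,0.015,0,0,0],[-1,0,0,0.01,0,0,0],[-1,0,0,0,0,0,0],[0.7,0,0,0,0,0,0],[0.7,0,0,0,0,0,0],[0.7,0,0,0,0,0,0],[0.7,0,0,0,0,0,0],[0.7,0,0,0,0,0,0],[0.7,0,0,0,0,0,0]]]' 35
python3 -c "
from h import *
st()"
```

```text
clock: 3.6
eef_pos: [0.4768, 0.39, 0.1769]
tool_rot: [-2.73, -1.555, -0.004]
contact_force: [-0.2, -0.4, 6.0]
width: 0.0543
grasp_force: 38.6
t 3.6 p [0.4768 0.39   0.1769] R [-2.73  -1.555 -0.004] F [-0.2 -0.4  6. ] M [-0.02  0.08  0.  ] w 0.0543 g 38.6
```

```bash
python3 -m pendant '[[[0.7,0,0,-0.02,0,0,0],[0.7,0,0,-0.04,0,0,0],[0.7,0,0,-0.04,0,0,0],[0.7,-0.0255,0.0225,-0.04,0,0,0],[0.7,-0.0255,0.0225,-0.04,0,0,0],[0.7,-0.0255,0.0225,0,0,0,0],[0.7,-0.0255,0.0225,0,0,0,0],[0.7,-0.0255,0.0225,0,0,0,0],[0.7,-0.0255,0.0225,0,0,0,0],[0.7,-0.0255,0.0225,0,0,0,0],[0.7,-0.0255,0.0225,0,0,0,0],[0.7,-0.0255,0.0225,0,0,0,0],[0.7,-0.0255,0.0225,0,0,0,0],[0.7,-0.0255,0.0225,0,0,0,0],[0.7,-0.0255,0.0225,0,0,0,0],[0.7,0,0,0,0,0,-0.13],[0.7,0,0,0,0,0,-0.13],[0.7,0,0,0,0,0,0],[0.7,0,0,0,0,0,0]]]' 35
python3 -c "
from h import *
st(); snap('wrist','w3')"
```

```text
clock: 5.5
eef_pos: [0.5518, -0.0079, 0.3517]
tool_rot: [-2.508, -1.891, 0.0]
contact_force: [-0.9, 0.1, -0.6]
width: 0.0545
grasp_force: 37.8
t 5.5 p [ 0.5518 -0.0079  0.3517] R [-2.508 -1.891  0.   ] F [-0.9  0.1 -0.6] M [ 0.03 -0.02 -0.03] w 0.0545 g 37.8
```

View pics/w3.png

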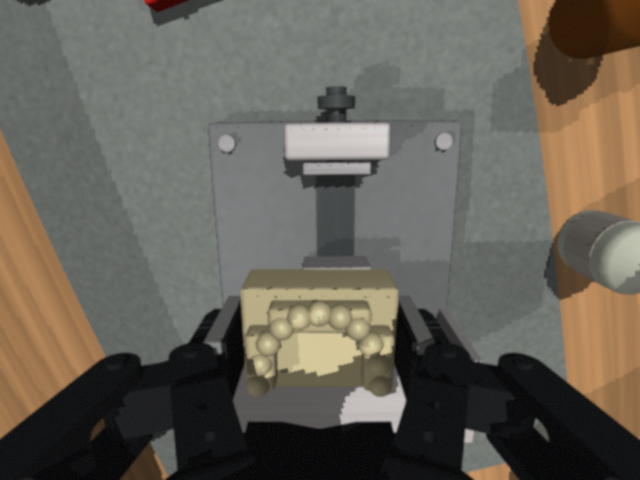

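The end block top spans (285–389, 123–160), the pad front edge is at row 175 and the jaw's top edge is at row 257. The bed between them is free, and the cast is held level, teeth up.

Run:
```python
from h import *
z=load('w3'); C=cloud(z); Z=C[...,2]; u,v=np.meshgrid(np.arange(640),np.arange(480)); ok=z['d']>0
def rr(n,m):
    P=C[m&ok]; r=cv2.minAreaRect((P[:,:2]*1000).astype(np.float32)); print(n,len(P),np.round(r[0],1),np.round(r[1],1),round(r[2],2),np.median(P[:,2]).round(4)); return r,P
r,P=rr('block',(u>270)&(u<400)&(v>115)&(v<165)&(Z>.052)&(Z<.06))
# plate: top surface
r2,P2=rr('plate',(u>190)&(u<480)&(v>115)&(v<250)&(Z>.015)&(Z<.025)&((u<280)|(u>395)|(v>180)))
b=cv2.boxPoints(r); e=max([b[1]-b[0],b[2]-b[1]],key=np.linalg.norm); e=e/np.linalg.norm(e); e*=np.sign(e[0]); yv=np.array([-e[1],e[0]])
print('x axis deg',np.degrees(np.arctan2(e[1],e[0])))
b2=cv2.boxPoints(r2); e2=min([b2[1]-b2[0],b2[2]-b2[1]],key=lambda q:abs(np.linalg.norm(q)-190)); print('plate x',np.degrees(np.arctan2(e2[1],e2[0])), 'plate mid/extent in end frame')
c=np.array(r[0]); face=c-12*yv
print('plate x-range rel block centre',np.percentile((P2[:,:2]*1000-c)@e,[0.5,99.5]).round(1),'ymax rel face',np.percentile((P2[:,:2]*1000-face)@yv,[99.5]).round(1))
# pad and jaw
for n,m in(('pad',(u>300)&(u<372)&(v>150)&(v<185)&(Z>.044)&(Z<.0505)),('jaw',(u>295)&(u<380)&(v>245)&(v<269)&(Z>.044)&(Z<.053))):
    Q=C[m&ok][:,:2]*1000-face; print(n,len(Q),'y(clamp) range',(np.percentile(Q@yv,[1,50,99])+114).round(1),'x',np.percentile(Q@e,[1,99]).round(1))
bed=face-46*yv; o=manip.get_obs(); Rt=R.from_rotvec(o['tool_rot']).as_matrix()
t=Rt.T@np.r_[e,0]; print('bed',bed.round(1),'org',(face-114*yv).round(1),'shift tool',(Rt.T@(np.r_[bed/1000,0.02]-o['eef_pos'])).round(4),'turn',np.degrees(np.arctan2(-t[0],t[1])).round(2))
# cast in hand
Q=C[(u>235)&(u<405)&(v>268)&(v<400)&(Z>.17)&(Z<.26)&ok&(z['im'][...,0].astype(int)-z['im'][...,2]>15)]; r3=cv2.minAreaRect((Q[:,:2]*1000).astype(np.float32)); print('cast',np.round(r3[0],1),np.round(r3[1],1),round(r3[2],2),np.percentile(Q[:,2],[1,50,99]).round(4))
```

```text
block 3834 [580.9  49.8] [23.8 69.9] 74.82 0.0554
plate 24517 [571.3  15.9] [ 99.8 191. ] 74.06 0.0196
x axis deg -15.176671
plate x -15.935872 plate mid/extent in end frame
plate x-range rel block centre [-93.8  93.2] ymax rel face [25.3]
pad 815 y(clamp) range [103.9 108.  111.9] x [-22.3  21.9]
jaw 217 y(clamp) range [35.2 36.3 36.9] x [-24.8  23.5]
bed [565.7  -6.2] org [547.9 -71.8] shift tool [0.0053 0.013  0.3318] turn -0.76
cast [551.5  -8.5] [40.8 57.4] 74.44 [0.178  0.1968 0.2089]
```

```bash
python3 -m pendant '[[[0.7,0.007,0.0135,0.02,0,0,0],[0.7,0,0,0.035,0,0,0],[0.7,0,0,0.035,0,0,0],[0.7,0,0,0.03,0,0,0],[0.7,0,0,0.015,0,0,0],[0.7,0,0,0.008,0,0,0],[0.7,0,0,0.005,0,0,0],[0.7,0,0,0.004,0,0,0],[0.7,0,0,0,0,0,0],[0.7,0,0,0,0,0,0]]]' 35
python3 -c "
from h import *
st()"
```

```text
clock: 6.55
eef_pos: [0.5671, -0.0049, 0.2006]
tool_rot: [2.505, 1.895, 0.002]
contact_force: [-0.6, 0.2, -1.1]
width: 0.0542
grasp_force: 37.8
t 6.55 p [ 0.5671 -0.0049  0.2006] R [2.505e+00 1.895e+00 2.000e-03] F [-0.6  0.2 -1.1] M [-0.01  0.01  0.06] w 0.0542 g 37.8
```

```bash
python3 -m pendant '[[[0.7,0,0,0.0025,0,0,0],[0.7,0,0,0.001,0,0,0],[0.7,0,0,0,0,0,0],[0.7,0,0,0,0,0,0]]]' 35
python3 -m pendant '[[[0.2,0,0,0,0,0,0],[-0.2,0,0,0,0,0,0],[-0.5,0,0,0,0,0,0],[-0.5,0,0,0,0,0,0],[-0.5,0,0,0,0,0,0],[-0.5,0,0,-0.005,0,0,0],[-0.5,0,0,-0.01,0,0,0],[-0.5,0,0,-0.02,0,0,0],[-0.5,0,0,-0.04,0,0,0],[-0.5,0,0,-0.04,0,0,0],[-0.5,0,0,-0.04,0,0,0],[-0.5,0,0,0,0,0,0]]]' 
python3 -c "
from h import *
st(); snap('wrist','w4');snap('top','top4')"
```

```text
clock: 6.95
eef_pos: [0.5669, -0.0049, 0.1969]
tool_rot: [2.505, 1.895, 0.001]
contact_force: [-1.4, 0.0, 3.5]
width: 0.0543
grasp_force: 38.4
clock: 8.15
eef_pos: [0.5678, -0.005, 0.3584]
tool_rot: [2.498, 1.89, 0.014]
contact_force: [0.5, 1.1, -0.5]
width: 0.064
grasp_force: 0.0
t 8.15 p [ 0.5678 -0.005   0.3584] R [2.498 1.89  0.014] F [ 0.5  1.1 -0.5] M [ 0.   -0.06  0.01] w 0.064 g 0.0
```

View pics/w4.png

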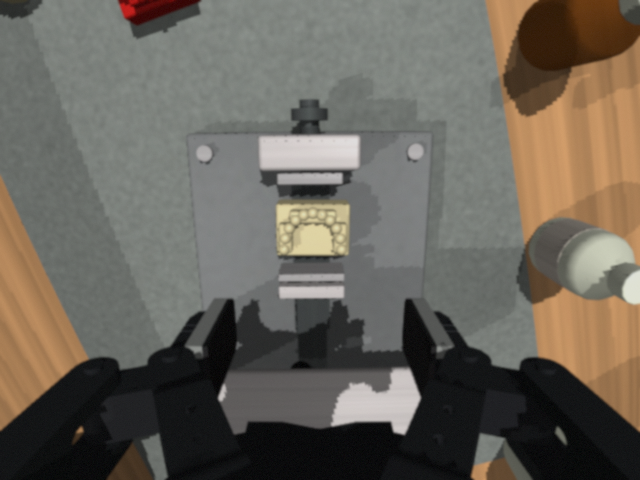

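The cast stands at (313,230), squarely between the jaw (row 275) and the pad (row 180). I'll look at the wheel next.

```bash
python3 -m pendant '[[[0.5,-0.02,0,-0.01,0,0,0],[1,-0.04,0,-0.01,0,0,0],[1,-0.04,0,0,0,0,0],[1,-0.04,0,0,0,0,0],[1,-0.04,0,0,0,0,0],[1,-0.02,0,0,0,0,0],[1,0,0,0,0,0,0],[1,0,0,0,0,0,0]]]' 30
python3 - <<'E'
from h import *
castpose('w4',(250,370,195,265))
o=st(); print(o['q'].round(2) if hasattr(o['q'],'round') else o['q']); snap('wrist','w5')
E
```

```text
clock: 9.05
eef_pos: [0.5122, -0.1973, 0.3703]
tool_rot: [-2.505, -1.893, 0.001]
contact_force: [-0.1, 0.2, -0.0]
width: -0.0005
grasp_force: 0.0
cloud 2848 [565.9  -9.1] [47.1 59.6] 74.1 top [0.0258 0.0414 0.0499]
px [275 199] [350 255]
long axis in tool [-0.     1.    -0.002] turn about z to bring y to it 0.0 shift in tool [0.1954 0.0011 0.3505] world long deg -15.9
t 9.05 p [ 0.5122 -0.1973  0.3703] R [-2.505e+00 -1.893e+00  1.000e-03] F [-0.1  0.2 -0. ] M [ 0.02  0.01 -0.02] w -0.0005 g 0.0
[-0.51  0.42  1.51  0.    1.22 -0.23]
```

View pics/w5.png

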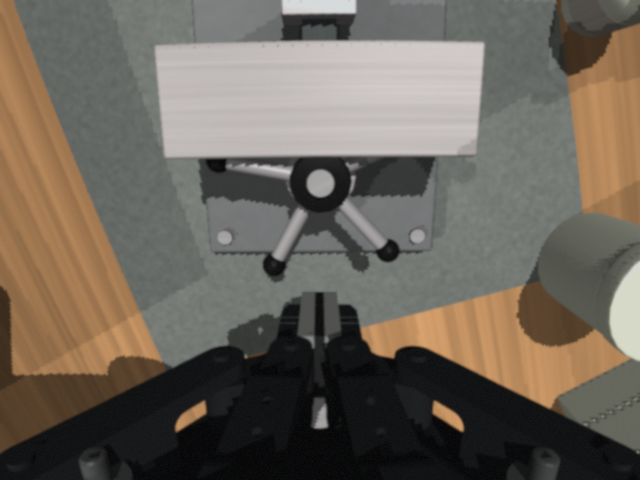

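The hub is at (320,182). Three balls are visible at (274,265), (388,250) and (216,162), and the guard edge is at row 156.

Run:
```python
from h import *
z=load('w5'); im=z['im'].astype(int)
a=np.radians(-15.5); ex=np.array([np.cos(a),np.sin(a)]); ey=np.array([-ex[1],ex[0]])
# refine balls by dark mask centroid
dark=(im.max(2)<45).astype(np.uint8)
def cen(u,v,r=12):
    s=dark[v-r:v+r+1,u-r:u+r+1]; q=np.argwhere(s); return q.mean(0)[::-1]+[u-r,v-r]
B=np.array([cen(274,265),cen(388,250),cen(216,162)]); print(B.round(1))
P=onplane(z,B,.085)[:,:2]*1000
H=onplane(z,[[320,182]],.103)[0,:2]*1000
G=onplane(z,[[165,157],[477,156]],.104)[:,:2]*1000
W=np.array([565.7,-6.2])-158*ey
print('hub',H.round(1),'W by plate',W.round(1),'from balls')
from scipy.optimize import least_squares
# centre from first two well-seen balls and radius 66
r=least_squares(lambda c:np.linalg.norm(P-c,axis=1)-66,W).x; print(r.round(1))
for c in(W,H,r): 
    D=P-c; print(np.linalg.norm(D,axis=1).round(1),np.degrees(np.arctan2(D@ey,D@ex)).round(1))
print('guard edge rel H: y',((G-H)@ey).round(1),'x',((G-H)@ex).round(1),'deg',np.degrees(np.arctan2(*(G[1]-G[0])[::-1])))
```

```text
[[273.4 266.1]
 [388.5 251.3]
 [216.2 164.9]]
hub [ 523.6 -158.2] W by plate [ 523.5 -158.5] from balls
[ 522.7 -159.6]
[67.1 67.  66.8] [-118.4  -46.7  171.9]
[67.4 67.2 66.8] [-118.4  -46.9  172.1]
[65.7 66.5 66.5] [-118.6  -45.6  170.7]
guard edge rel H: y [15.8 15.4] x [-91.5  92.7] deg -15.60750013992907
```

```bash
cat >> h.py <<'E'
W=np.array([.5235,-.1585]); A0=np.radians(-15.5)
def goal(phi,d=.028,r=.046,z=.241):
    f=np.radians(phi)+A0; er=np.array([np.cos(f),np.sin(f)]); et=np.array([-er[1],er[0]])
    p=np.r_[W+r*er-d*et,z]; o=st(); Rt=R.from_rotvec(o['tool_rot']).as_matrix()
    Rg=np.c_[np.r_[-er,0],np.r_[et,0],[0,0,-1]]
    print('goal',p.round(4),'shift tool',(Rt.T@(p-o['eef_pos'])).round(4),'turn',R.from_matrix(Rt.T@Rg).as_rotvec().round(3))
def wst():
    # tool in wheel terms: angle of tool as if et=tool y; r,d of finger; torque on wheel about its axis
    T=[];P=[]
    o=manip.get_obs(); Rt=R.from_rotvec(o['tool_rot']).as_matrix(); ty=Rt[:2,1]; tx=Rt[:2,0]
    p=o['eef_pos'][:2]-W; F=np.array(o['contact_force']); M=np.array(o['moment'])
    phi=np.degrees(np.arctan2(ty[1],ty[0])-A0-np.pi/2)%360
    print('t %.2f phi %.1f r %.1f d %.1f z %.4f'%(o['clock'],phi,-p@tx*1e3,-p@ty*1e3,o['eef_pos'][2]),'Ftool',(Rt.T@F).round(1),'torque(F only) %.3f with M %.3f'%(-(p[0]*F[1]-p[1]*F[0]),-(p[0]*F[1]-p[1]*F[0]+M[2])),'M',M.round(2))
E
python3 -c "
from h import *
goal(241.6)"
```

```text
t 9.1 p [ 0.5124 -0.1967  0.3705] R [-2.504e+00 -1.894e+00  1.000e-03] F [-0.  -0.8  1. ] M [ 0.02 -0.02 -0.01] w 0.0 g 0.0
goal [ 0.4714 -0.1722  0.241 ] shift tool [ 0.0123 -0.0459  0.1296] turn [-0.002 -0.001  0.491]
```

```bash
python3 -m pendant '[[[1,0.0062,-0.023,0,0,0,0],[1,0.0061,-0.023,0,0,0,0],[1,0,0,0,0,0,0.1228],[1,0,0,0,0,0,0.1228],[1,0,0,0,0,0,0.1228],[1,0,0,0.01,0,0,0.1228],[1,0,0,0.035,0,0,0],[1,0,0,0.035,0,0,0],[1,0,0,0.03,0,0,0],[1,0,0,0.02,0,0,0],[1,0,0,0,0,0,0],[1,0,0,0,0,0,0]]]' 60
python3 -c "
from h import *
wst();goal(241.6,.020)"
```

```text
clock: 10.3
eef_pos: [0.4719, -0.1722, 0.2416]
tool_rot: [-2.89, -1.231, 0.0]
contact_force: [0.5, -0.6, 0.8]
width: -0.0
grasp_force: 0.0
t 10.30 phi 241.7 r 45.6 d 27.7 z 0.2416 Ftool [-0.1  0.8 -0.8] torque(F only) -0.039 with M 0.001 M [ 0.02 -0.01 -0.04]
t 10.3 p [ 0.4719 -0.1722  0.2416] R [-2.89  -1.231  0.   ] F [ 0.5 -0.6  0.8] M [ 0.02 -0.01 -0.04] w -0.0 g 0.0
goal [ 0.4772 -0.1778  0.241 ] shift tool [-0.0004  0.0077  0.0006] turn [-0.001 -0.     0.001]
```

```bash
python3 -m pendant '[[[1,0,0.004,0,0,0,0],[1,0,0.004,0,0,0,0],[1,-0.0018,0.0047,0,0,0,-0.1],[1,-0.0018,0.0047,0,0,0,-0.1],[1,-0.0018,0.0047,0,0,0,-0.1]]]'
python3 -c "
from h import *
wst()"
```

```text
clock: 10.8
eef_pos: [0.4845, -0.1909, 0.2421]
tool_rot: [-2.669, -1.652, 0.001]
contact_force: [-5.0, 4.5, 3.7]
width: 0.0003
grasp_force: 3.4
t 10.80 phi 259.0 r 46.4 d 20.4 z 0.2421 Ftool [ 1.8 -6.5 -3.7] torque(F only) 0.337 with M 0.336 M [0.78 0.72 0.  ]
```

```bash
python3 -m pendant '[[[1,-0.0018,0.0047,0,0,0,-0.1],[1,-0.0018,0.0047,0,0,0,-0.1],[1,-0.0018,0.0047,0,0,0,-0.1],[1,-0.0018,0.0047,0,0,0,-0.1],[1,-0.0018,0.0047,0,0,0,-0.1],[1,-0.0018,0.0047,0,0,0,-0.1],[1,-0.0018,0.0047,0,0,0,-0.1],[1,-0.0018,0.0047,0,0,0,-0.1],[1,-0.0018,0.0047,0,0,0,-0.1],[1,-0.0018,0.0047,0,0,0,-0.1],[1,-0.0018,0.0047,0,0,0,-0.1],[1,-0.0018,0.0047,0,0,0,-0.1],[1,-0.0018,0.0047,0,0,0,-0.1]]]'
python3 -c "
from h import *
wst(); goal(0,.035)"
```

```text
clock: 12.1
eef_pos: [0.5435, -0.2059, 0.2419]
tool_rot: [-1.125, -2.93, 0.002]
contact_force: [-6.7, -1.5, 1.7]
width: -0.0002
grasp_force: 3.3
t 12.10 phi 333.5 r 46.6 d 21.9 z 0.2419 Ftool [ 4.  -5.6 -1.6] torque(F only) 0.350 with M 0.322 M [-0.26  1.19  0.03]
t 12.1 p [ 0.5435 -0.2059  0.2419] R [-1.125e+00 -2.930e+00  2.000e-03] F [-6.7 -1.5  1.7] M [-0.26  1.19  0.03] w -0.0002 g 3.3
goal [ 0.5585 -0.2045  0.241 ] shift tool [-0.0102  0.0111  0.0008] turn [-0.002 -0.003 -0.463]
```

```bash
python3 -m pendant '[[[1,0,-0.006,0,0,0,0],[1,0,-0.006,0,0,0,0],[1,0,0,-0.02,0,0,0],[1,0,0,-0.02,0,0,0],[1,0,0,-0.015,0,0,0],[1,0,0,0,0,0,0]]]'
python3 -c "
from h import *
snap('wrist','w6');wst(); goal(261.5,.030)"
```

```text
clock: 12.7
eef_pos: [0.5365, -0.2152, 0.299]
tool_rot: [1.134, 2.924, -0.001]
contact_force: [0.3, 0.5, 0.0]
width: -0.0001
grasp_force: 0.0
t 12.75 phi 333.1 r 47.4 d 33.2 z 0.2975 Ftool [ 0.1  0.6 -0.1] torque(F only) -0.024 with M -0.051 M [0.05 0.01 0.03]
t 12.75 p [ 0.5362 -0.2149  0.2975] R [ 1.134  2.927 -0.   ] F [0.3 0.5 0.1] M [0.05 0.01 0.03] w -0.0002 g 0.0
goal [ 0.4774 -0.1883  0.241 ] shift tool [ 0.0616 -0.02    0.0563] turn [0.003 0.002 1.25 ]
```

View pics/w6.png

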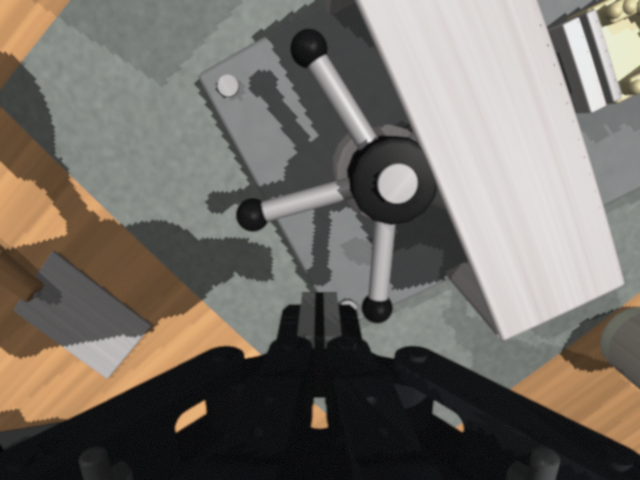

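Three spokes are in view with balls at (310,47), (251,214) and (377,309). The wheel turned as planned and the jaw has reached the cast at the upper right.

Run:
```python
from h import *
z=load('w6'); P=onplane(z,[[310,47],[251,214],[377,309]],.085)[:,:2]-W
print((np.linalg.norm(P,axis=1)*1e3).round(1),((np.degrees(np.arctan2(P[:,1],P[:,0])-A0))%360).round(1))
```

```text
[66.1 66.3 66.5] [186.  258.2 331. ]
```

```bash
python3 -c "
from h import *
goal(258.5,.030)"
```

```text
t 12.75 p [ 0.5362 -0.2149  0.2975] R [ 1.134  2.927 -0.   ] F [0.3 0.5 0.1] M [0.05 0.01 0.03] w -0.0002 g 0.0
goal [ 0.4759 -0.1859  0.241 ] shift tool [ 0.0643 -0.0192  0.0563] turn [0.003 0.002 1.303]
```

```bash
python3 -m pendant '[[[1,0.0214,-0.0064,0,0,0,0],[1,0.0214,-0.0064,0,0,0,0],[1,0.0214,-0.0064,0,0,0,0],[1,0,0,0,0,0,0.1303],[1,0,0,0,0,0,0.1303],[1,0,0,0,0,0,0.1303],[1,0,0,0,0,0,0.1303],[1,0,0,0,0,0,0.1303],[1,0,0,0,0,0,0.1303],[1,0,0,0,0,0,0.1303],[1,0,0,0,0,0,0.1303],[1,0,0,0,0,0,0.1303],[1,0,0,0,0,0,0.1303],[1,0,0,0,0,0,0],[1,0,0,0.02,0,0,0],[1,0,0,0.02,0,0,0],[1,0,0,0.016,0,0,0],[1,0,0,0,0,0,0],[1,0,0,0,0,0,0]]]'
python3 -c "
from h import *
wst()"
```

```text
clock: 14.65
eef_pos: [0.4757, -0.1856, 0.2402]
tool_rot: [-2.675, -1.645, 0.0]
contact_force: [0.3, 0.4, 0.0]
width: 0.0003
grasp_force: 0.0
t 14.65 phi 258.7 r 45.7 d 30.4 z 0.2402 Ftool [ 0.5  0.1 -0. ] torque(F only) 0.009 with M -0.012 M [-0.05 -0.04  0.02]
```

Approach to contact, then wind about 1.0 rad.

```bash
python3 -m pendant '[[[1,0,0.005,0,0,0,0],[1,0,0.005,0,0,0,0],[1,-0.0018,0.0047,0,0,0,-0.1],[1,-0.0018,0.0047,0,0,0,-0.1],[1,-0.0018,0.0047,0,0,0,-0.1],[1,-0.0018,0.0047,0,0,0,-0.1],[1,-0.0018,0.0047,0,0,0,-0.1],[1,-0.0018,0.0047,0,0,0,-0.1]]]'
python3 -c "
from h import *
wst()"
python3 -m pendant '[[[1,-0.0018,0.0047,0,0,0,-0.1],[1,-0.0018,0.0047,0,0,0,-0.1],[1,-0.0018,0.0047,0,0,0,-0.1],[1,-0.0018,0.0047,0,0,0,-0.1]]]'
python3 -c "
from h import *
wst()"
```

```text
clock: 15.45
eef_pos: [0.5089, -0.2063, 0.2408]
tool_rot: [-2.064, -2.364, 0.002]
contact_force: [-7.4, 2.0, 3.9]
width: -0.0001
grasp_force: 3.6
t 15.45 phi 293.2 r 45.4 d 20.9 z 0.2408 Ftool [ 3.  -7.  -3.9] torque(F only) 0.382 with M 0.352 M [0.3  1.05 0.03]
clock: 15.85
eef_pos: [0.5288, -0.2083, 0.2408]
tool_rot: [-1.553, -2.727, 0.002]
contact_force: [-7.6, -1.6, 2.9]
width: -0.0001
grasp_force: 3.5
t 15.85 phi 316.2 r 45.5 d 20.8 z 0.2408 Ftool [ 2.5 -7.3 -2.9] torque(F only) 0.386 with M 0.385 M [-0.1   1.12  0.  ]
```

```bash
for i in 1 2; do python3 -m pendant '[[[1,-0.001,0.0023,0,0,0,-0.05]]]' >/dev/null; python3 -c "
from h import *
wst()"; done; python3 -m pendant '[[[1,-0.001,0.0023,0,0,0,-0.05]]]' >/dev/null; python3 -c "
from h import *
wst()"
```

```text
t 15.95 phi 319.0 r 45.6 d 20.7 z 0.2407 Ftool [ 3.5 -6.1 -3.9] torque(F only) 0.348 with M 0.358 M [-0.12  1.11 -0.01]
t 16.05 phi 321.8 r 45.6 d 20.8 z 0.2407 Ftool [ 4.2 -6.6 -3.7] torque(F only) 0.389 with M 0.332 M [-0.07  1.1   0.06]
t 16.15 phi 324.6 r 45.6 d 20.9 z 0.2407 Ftool [ 4.1 -6.9 -2.4] torque(F only) 0.400 with M 0.385 M [-0.2   1.16  0.02]
```

```bash
python3 -m pendant '[[[1,0,-0.006,0,0,0,0],[1,0,-0.006,0,0,0,0],[1,0,0,-0.02,0,0,0],[1,0,0,-0.02,0,0,0],[1,0,0,-0.015,0,0,0],[1,0,0,0,0,0,0]]]' >/dev/null
python3 -c "
from h import *
wst(); goal(251,.030)"
```

```text
t 16.75 phi 324.4 r 46.8 d 32.1 z 0.2978 Ftool [ 0.2  0.1 -0.6] torque(F only) -0.001 with M -0.027 M [-0.05 -0.02  0.03]
t 16.75 p [ 0.5279 -0.2151  0.2978] R [ 1.352  2.83  -0.   ] F [-0.   0.2  0.6] M [-0.05 -0.02  0.03] w 0.0001 g 0.0
goal [ 0.4727 -0.1794  0.241 ] shift tool [ 0.0627 -0.0207  0.0564] turn [0.005 0.003 1.281]
```

```bash
python3 -m pendant '[[[1,0.0209,-0.0069,0,0,0,0],[1,0.0209,-0.0069,0,0,0,0],[1,0.0209,-0.0069,0,0,0,0],[1,0,0,0,0,0,0.1281],[1,0,0,0,0,0,0.1281],[1,0,0,0,0,0,0.1281],[1,0,0,0,0,0,0.1281],[1,0,0,0,0,0,0.1281],[1,0,0,0,0,0,0.1281],[1,0,0,0,0,0,0.1281],[1,0,0,0,0,0,0.1281],[1,0,0,0,0,0,0.1281],[1,0,0,0,0,0,0.1281],[1,0,0,0,0,0,0],[1,0,0,0.02,0,0,0],[1,0,0,0.02,0,0,0],[1,0,0,0.016,0,0,0],[1,0,0,0,0,0,0],[1,0,0,0,0,0,0]]]' >/dev/null
python3 -c "
from h import *
wst()"
python3 -m pendant '[[[1,0,0.005,0,0,0,0],[1,0,0.005,0,0,0,0],[1,-0.0018,0.0047,0,0,0,-0.1],[1,-0.0018,0.0047,0,0,0,-0.1]]]' >/dev/null
python3 -c "
from h import *
wst()"
```

```text
t 18.65 phi 251.2 r 45.8 d 31.1 z 0.2393 Ftool [ 0.3  0.2 -0.3] torque(F only) 0.003 with M -0.011 M [-0.05 -0.03  0.01]
t 19.05 phi 262.8 r 45.3 d 21.8 z 0.2398 Ftool [ 1.8 -5.9 -5.7] torque(F only) 0.306 with M 0.268 M [0.56 0.88 0.04]
```

```bash
W(){ python3 -c "
from h import *
wst()"; }
python3 -m pendant '[[[1,-0.0008,0.0018,0,0,0,-0.04],[1,-0.0008,0.0018,0,0,0,-0.04]]]' >/dev/null; W
python3 -m pendant '[[[1,-0.0008,0.0018,0,0,0,-0.04],[1,-0.0008,0.0018,0,0,0,-0.04]]]' >/dev/null; W
python3 -m pendant '[[[1,-0.0008,0.0018,0,0,0,-0.04]]]' >/dev/null; W
python3 -m pendant '[[[1,-0.0008,0.0018,0,0,0,-0.04]]]' >/dev/null; W
```

```text
t 19.25 phi 267.3 r 45.4 d 21.8 z 0.2397 Ftool [ 0.1 -7.1 -3.3] torque(F only) 0.323 with M 0.314 M [0.45 0.82 0.01]
t 19.45 phi 271.8 r 45.4 d 21.9 z 0.2397 Ftool [ 1.9 -7.3 -3.5] torque(F only) 0.371 with M 0.408 M [ 0.33  0.91 -0.04]
t 19.55 phi 274.1 r 45.3 d 22.0 z 0.2397 Ftool [ 1.6 -6.8 -3.7] torque(F only) 0.341 with M 0.343 M [ 0.36  0.97 -0.  ]
t 19.65 phi 276.4 r 45.4 d 22.0 z 0.2398 Ftool [ 1.3 -6.5 -4.4] torque(F only) 0.323 with M 0.326 M [ 0.33  0.93 -0.  ]
```

```bash
W(){ python3 -c "
from h import *
wst()"; }
python3 -m pendant '[[[1,-0.0006,0.0014,0,0,0,-0.03]]]' >/dev/null; W
python3 -m pendant '[[[1,-0.0006,0.0014,0,0,0,-0.03]]]' >/dev/null; W
python3 -m pendant '[[[1,-0.0006,0.0014,0,0,0,-0.03]]]' >/dev/null; W
python3 -m pendant '[[[1,-0.0006,0.0014,0,0,0,-0.03]]]' >/dev/null; W
```

```text
t 19.75 phi 278.1 r 45.4 d 22.0 z 0.2398 Ftool [ 1.9 -7.4 -4. ] torque(F only) 0.378 with M 0.399 M [ 0.35  0.98 -0.02]
t 19.85 phi 279.8 r 45.4 d 22.0 z 0.2398 Ftool [ 1.6 -6.8 -3.8] torque(F only) 0.342 with M 0.393 M [ 0.31  0.95 -0.05]
t 19.95 phi 281.6 r 45.4 d 21.9 z 0.2398 Ftool [ 1.1 -6.5 -3.8] torque(F only) 0.320 with M 0.369 M [ 0.26  1.   -0.05]
t 20.05 phi 283.3 r 45.4 d 21.9 z 0.2398 Ftool [ 1.7 -7.1 -3.7] torque(F only) 0.360 with M 0.350 M [0.2  1.03 0.01]
```

```bash
W(){ python3 -c "
from h import *
wst()"; }
python3 -m pendant '[[[1,-0.0006,0.0014,0,0,0,-0.03]]]' >/dev/null; W
python3 -m pendant '[[[1,-0.0006,0.0014,0,0,0,-0.03]]]' >/dev/null; W
python3 -m pendant '[[[1,-0.0006,0.0014,0,0,0,-0.03]]]' >/dev/null; W
python3 -m pendant '[[[1,-0.0006,0.0014,0,0,0,-0.03]]]' >/dev/null; W
```

```text
t 20.15 phi 285.0 r 45.4 d 21.9 z 0.2398 Ftool [ 1.2 -7.3 -3.8] torque(F only) 0.359 with M 0.403 M [ 0.18  0.99 -0.04]
t 20.25 phi 286.7 r 45.4 d 21.9 z 0.2398 Ftool [ 0.8 -6.7 -4.4] torque(F only) 0.322 with M 0.272 M [0.18 1.02 0.05]
t 20.35 phi 288.4 r 45.4 d 21.8 z 0.2398 Ftool [ 2.  -8.1 -2.6] torque(F only) 0.411 with M 0.472 M [ 0.14  0.93 -0.06]
t 20.45 phi 290.2 r 45.4 d 21.8 z 0.2398 Ftool [ 0.6 -7.  -3.5] torque(F only) 0.332 with M 0.324 M [0.1  1.02 0.01]
```

```bash
W(){ python3 -c "
from h import *
wst()"; }
python3 -m pendant '[[[1,-0.0006,0.0014,0,0,0,-0.03]]]' >/dev/null; W
python3 -m pendant '[[[1,-0.0006,0.0014,0,0,0,-0.03]]]' >/dev/null; W
python3 -m pendant '[[[1,-0.0006,0.0014,0,0,0,-0.03]]]' >/dev/null; W
python3 -m pendant '[[[1,-0.0006,0.0014,0,0,0,-0.03]]]' >/dev/null; W
```

```text
t 20.55 phi 291.9 r 45.4 d 21.8 z 0.2398 Ftool [ 0.9 -7.  -3.9] torque(F only) 0.337 with M 0.383 M [ 0.15  0.97 -0.05]
t 20.65 phi 293.6 r 45.4 d 21.8 z 0.2398 Ftool [ 1.5 -6.6 -3.8] torque(F only) 0.332 with M 0.368 M [ 0.03  1.05 -0.04]
t 20.75 phi 295.3 r 45.4 d 21.7 z 0.2398 Ftool [ 1.5 -7.2 -3.5] torque(F only) 0.356 with M 0.344 M [0.05 1.01 0.01]
t 20.85 phi 297.0 r 45.4 d 21.7 z 0.2398 Ftool [ 1.8 -6.  -2.8] torque(F only) 0.311 with M 0.272 M [0.05 1.01 0.04]
```

```bash
W(){ python3 -c "
from h import *
wst()"; }
python3 -m pendant '[[[1,-0.0006,0.0014,0,0,0,-0.03]]]' >/dev/null; W
python3 -m pendant '[[[1,-0.0006,0.0014,0,0,0,-0.03]]]' >/dev/null; W
python3 -m pendant '[[[1,-0.0006,0.0014,0,0,0,-0.03]]]' >/dev/null; W
python3 -m pendant '[[[1,-0.0006,0.0014,0,0,0,-0.03]]]' >/dev/null; W
```

```text
t 20.95 phi 298.8 r 45.3 d 21.8 z 0.2398 Ftool [ 2.1 -8.1 -4.8] torque(F only) 0.412 with M 0.437 M [ 0.04  1.18 -0.02]
t 21.05 phi 300.5 r 45.3 d 21.9 z 0.2398 Ftool [ 1.3 -8.9 -4.6] torque(F only) 0.432 with M 0.497 M [-0.09  1.33 -0.07]
t 21.15 phi 302.2 r 45.3 d 21.9 z 0.2398 Ftool [ 1.8 -9.6 -5.6] torque(F only) 0.473 with M 0.457 M [-0.12  1.35  0.02]
t 21.25 phi 303.9 r 45.3 d 22.1 z 0.2398 Ftool [  1.8 -10.5  -5.7] torque(F only) 0.513 with M 0.501 M [-0.2   1.5   0.01]
```

The catch was felt at phi ≈ 298°; the load is now about 18–20 N. I'll let it settle and then back off.

```bash
W(){ python3 -c "
from h import *
wst()"; }
python3 -m pendant '[[[1,0,0,0,0,0,0]]]' >/dev/null; W
python3 -m pendant '[[[1,-0.0002,0.0005,0,0,0,-0.01]]]' >/dev/null; W
python3 -m pendant '[[[1,0,0,0,0,0,0]]]' >/dev/null; W
```

```text
t 21.35 phi 303.9 r 45.3 d 21.9 z 0.2398 Ftool [ 2.3 -9.2 -5.1] torque(F only) 0.466 with M 0.518 M [-0.1   1.3  -0.05]
t 21.45 phi 304.4 r 45.3 d 22.1 z 0.2397 Ftool [  2.4 -10.   -4.8] torque(F only) 0.505 with M 0.509 M [-0.23  1.52 -0.  ]
t 21.55 phi 304.4 r 45.3 d 22.0 z 0.2398 Ftool [ 2.2 -9.4 -5.7] torque(F only) 0.472 with M 0.503 M [-0.19  1.47 -0.03]
```

```bash
python3 -m pendant '[[[1,0,-0.006,0,0,0,0],[1,0,-0.006,0,0,0,0],[1,0,0,-0.02,0,0,0],[1,0,0,-0.04,0,0,0],[1,0,0,-0.04,0,0,0],[1,0,0,-0.02,0,0,0],[1,0,0,0,0,0,0.135],[1,0,0,0,0,0,0.135],[1,0,0,0,0,0,0.135],[1,0,0,0,0,0,0.135],[1,0.04,0,0,0,0,0],[1,0.04,0,0,0,0,0],[1,0.04,0,0,0,0,0],[1,0.04,0,0,0,0,0],[1,0.04,0,0,0,0,0],[1,0,0,0,0,0,0]]]'
python3 - <<'E'
from h import *
im,d=snap('wrist','w7'); z=load('w7'); C=cloud(z)
a=A0; ex=np.array([np.cos(a),np.sin(a)]); ey=np.array([-ex[1],ex[0]]); org=np.array([.5657,-.0062])-.068*ey
Q=(C[...,:2]-org); X=Q@ex; Y=Q@ey; i=z['im'].astype(int)
m=(abs(X)<.04)&(Y>.05)&(Y<.11)&(C[...,2]>.035)&(C[...,2]<.06)&(i[...,0]-i[...,2]>25)&(z['d']>0)
m=cv2.morphologyEx(m.astype(np.uint8),cv2.MORPH_OPEN,np.ones((3,3)))>0
r=cv2.minAreaRect((np.c_[X[m],Y[m]]*1000).astype(np.float32)); print('cast in clamp',m.sum(),np.round(r[0],1),np.round(r[1],1),r[2],np.percentile(C[m][:,2],[1,50,99]).round(4))
E
```

```text
clock: 23.15
eef_pos: [0.5494, -0.0126, 0.3598]
tool_rot: [-2.438, -1.982, -0.003]
contact_force: [0.6, -0.2, -0.9]
width: -0.0001
grasp_force: 0.0
cast in clamp 3790 [ 0.8 83.5] [54.8 40.2] 0.4798874855041504 [0.0399 0.0423 0.0543]
```

View pics/w7.png

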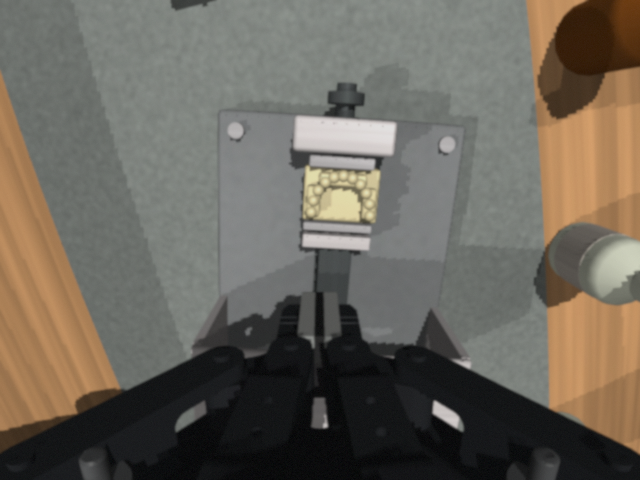

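The cast at (341,195) is held squarely between jaw and pad: x = 0.8 mm, y = 83.5 mm, angle 0.5°, teeth up. The gripper is clear.

```bash
python3 -c "
from h import *
print(workorder.job_done())"
```

```text
the job is handed in; nothing more can be done
None
```

The horseshoe cast is clamped teeth up on the bed, square to the jaw (0.8 mm off centre, 0.5° turned), held at about 20 N as estimated from the wheel torque. The gripper is clear, and the job was handed in at about 23 s; the hand-in gave no verdict.

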